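# Demould the cast bracket and lay it on the balance

### The job

Lift the cast bracket out of the open mould and, keeping it roughly level, lay it flat in the middle of the round pan of the balance so that it can be weighed. Set it down gently, letting go only once it is down on the pan, and leave the bottle, the tube rack and the scraper where they are.

Things in the scene. Friction and masses are not known exactly. Their poses are not given: they have to be found in the camera images.
- casting: cast bracket of white rigid polymer, about 0.26 kg, I-shaped from above: 140 mm long (own x), 26 mm high all over; the middle web, 70 mm long and 44 mm wide (own y), joins two end flanges, each 35 mm long and 84 mm wide; dark bolt-hole marks on top of the flanges. Origin: centre of its underside, z up. Starts in the mould, axes parallel to the mould's
- mould: open dark steel mould fixed to the bench, 190 (own x) x 140 mm. On a 12 mm base plate, a U-shaped block at each end (top at 32 mm) holds one flange with 2 mm play. Between them a slot 66 mm long (x) runs right across in y, open at both sides, down to the base plate: room to grip the web. The bracket rests on the base plate, 6 mm proud of the blocks. Origin: centre of underside
- balance: white laboratory balance fixed to the bench, 260 mm long (own x), 200 mm wide, body 58 mm high, display and keys at its -x end. Origin: centre of its underside
- pan: round flat steel pan on top of the balance, 180 mm diameter, 6 mm thick, upper face 76 mm above the bench, no rim. Origin: centre of its upper face
- bottle: clear glass reagent bottle with blue cap, 76 mm diameter, 170 mm high, loose; leave alone. Origin: centre of its underside
- rack: black tube rack with two rows of five capped tubes, 200 x 85 mm, 92 mm high, loose; leave alone. Origin: centre of its underside
- scraper: flat scraper with handle, 200 mm long, lying on the bench, loose; leave alone. Origin: about its middle, underside
Not all that is in view belongs to the job. There is more than one size of the mould; the one meant has the size given above.

How it is judged:
By the outcome, as a careful person would: the job done as asked, in the order asked, and still so for the second after the job is handed in, with the robot touching nothing.
It also fails if it takes over 43 s, if anything falls off the work surface, if the arm or the gripper's body presses on something with over 40 N, if the wrist force passes 120 N, or if a joint passes its speed limit or range.

### The arm

A 7-joint arm with a two-finger parallel gripper is mounted at the origin on the work surface. World frame = base frame: x ahead of the robot, y to its left, z up, the work surface at z = 0. Lengths are in mm, angles in rad, forces in N, time in s.
With the tool pointing down it reaches from about 425 to 875 mm from the base axis. Payload 8.4 kg.
Tool frame: the origin (TCP) lies on the centre line of the jaws, within the pads' length; the fingertips stand 22 mm ahead of it and the grasp point (between the pads) lies 3 mm ahead of it; z points along the fingers, y is the line along which they close (so a half turn about z gives the same grasp; the last joint's range is limited). The gripper opens to 85 mm and grips with 20 to 120 N. Pads are 22 mm wide; open, the fingers measure 114 mm over their backs; the gripper's body (76 mm by 85 mm) begins 54 mm behind the grasp point. The pads swing forward as they close: fully open they stand 13 mm farther back than shut.
Start: joints at [-1.254, 0.333, 0.04, 1.465, -0.013, 1.343, -0.059], TCP at [262.548, 594.587, 253.308] pointing down, gripper open.
Joint ranges: [-2.58, 2.58], [-0.38, 2.09], [-1.3, 1.39], [0.25, 2.4], [-1.5, 4.64], [0.08, 2.09], [-2.65, 2.65]. Speed limits (rad/s): [2.22, 2.22, 2.79, 2.79, 3.14, 3.14, 3.14].

### API

Orientations are given as a rotation vector (axis times angle).
In Python, from workcell import env gives the robot as it stands. The module is installed in compiled form; this text tells all that it offers. Calls block until the motion is done:
- env.movep(position, orientation): joint-space move of the TCP to a pose.
- env.line_to(position, feed=150, rot=None, max_force=None): straight line of the TCP; rot=None keeps the orientation; feed is the mean speed in mm/s. With max_force (N) it stops when the force on the tool has changed by that much, and returns True; else False.
- env.move_j(angles): joint-space move.
- env.gripper_to(opening, f_grip=None): finger opening in mm; f_grip is the grip in N (None keeps the last); returns when the fingers have stopped.
- env.hold(seconds).
- env.ik(position, orientation): joint angles nearest the present ones, or None.
- env.get_state(): the state.
- env.snapshot(name): name is "side" or "top"; returns the picture (420x560x3 uint8, red, green, blue); there is no depth.
- env.get_calibration(name): a dict with "camera_matrix" (3x3 intrinsics, pixels), "cam_to_world" (4x4, takes a point from camera to world coordinates). Camera axes: x right, y down, z forward; pixel columns grow to the right and rows downward; lengths in mm; the calibration is good to about 2 mm. A picture is of the moment at which its call begins. get_calibration takes no time and is no camera call.
A pose or a line that the arm cannot do raises env.MotionError and nothing moves.
- env.sign_off(): hands the job in; it is judged then, once.
The state is a dict: "t": time; "joint_positions": joint angles; "dq": joint speeds; "joint_efforts": joint torques, N m; "position": TCP position; "orientation": TCP orientation; "force": force on the tool from outside, world axes, zero at the start; "wrist_torque": the same for the moment, N m; "gripper_width": finger opening in mm; "gripper_force": force on a finger pad.
Only numpy, scipy, OpenCV 4.12 (cv2) and the standard library are available. Lean on these libraries where they do the work, as an engineer would, in place of code of your own. Each camera call takes 0.05 s, during which the arm holds its last target. There are 200 camera calls.

## Working session

There is one attempt and no reset: what is moved stays moved. The work goes in short steps, each a Python script; the robot and the scene stay as the last script left them, time stands still between calls to the robot, and variables do not carry over. Pictures are saved under pics/ and viewed, at most 10 in all, crops included, and the job is handed in when it is done.

```bash
mkdir -p pics; python3 - <<'E'
from workcell import env
import cv2,numpy as np
np.set_printoptions(precision=4,suppress=True)
for n in("top","side"):
    cv2.imwrite(f"pics/{n}0.png",env.snapshot(n)[:,:,::-1]); c=env.get_calibration(n); print(n,c["camera_matrix"],c["cam_to_world"])
s=env.get_state(); print(s)
E
```

```text
top [[491.6627   0.     275.8564]
 [  0.     491.6627 211.5221]
 [  0.       0.       1.    ]] [[  -0.0298   -0.9973    0.067   405.0206]
 [  -0.9995    0.0302    0.0049    8.5388]
 [  -0.0069   -0.0668   -0.9977 1735.4131]
 [   0.        0.        0.        1.    ]]
side [[547.066    0.     284.1179]
 [  0.     547.066  208.3531]
 [  0.       0.       1.    ]] [[  -0.8051   -0.4379    0.4001 -243.9885]
 [  -0.5931    0.6071   -0.5289 1022.7583]
 [  -0.0113   -0.6631   -0.7485 1545.1285]
 [   0.        0.        0.        1.    ]]
{'t': 0.1, 'joint_positions': array([-1.2542,  0.3339,  0.0399,  1.4662, -0.0134,  1.3433, -0.0585]), 'dq': array([ 0.0028, -0.0002,  0.0006, -0.0032,  0.0002, -0.0011, -0.0008]), 'joint_efforts': array([  0.0046, -66.0016,   1.3703, -40.6471,   0.0169,   0.0089,
        -0.    ]), 'position': array([262.4252, 594.2742, 252.5142]), 'orientation': array([-0.6484, -3.0737,  0.0022]), 'force': array([-0.2032, -0.6549, -0.3893]), 'wrist_torque': array([ 0.0138,  0.0525, -0.0079]), 'gripper_force': 0.0, 'gripper_width': 85.20633099437055}
```

View pics/top0.png

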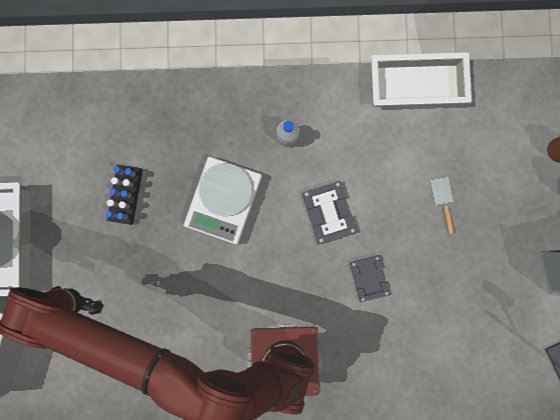

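View pics/side0.png

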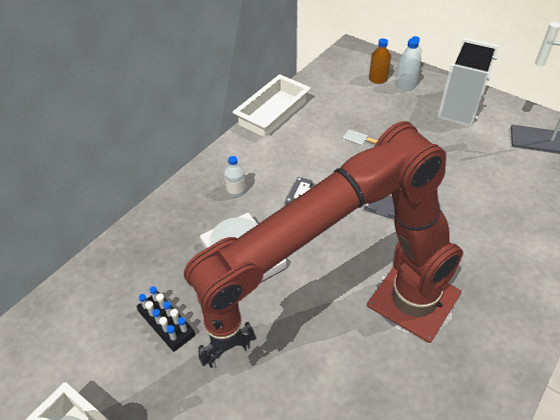

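The top picture shows two moulds. The large one, holding the white bracket, is at about (331,212). A smaller empty one is at about (370,278). Other white things are the tray at (421,80) and the balance at (226,199), with its pan at (226,189). The bottle is at (288,131), the rack at (124,194) and the scraper at (444,205). I'm choosing the mould at (331,212) and checking it in a close crop.

```bash
python3 - <<'E'
import cv2
i=cv2.imread("pics/top0.png")[145:305,180:400]
cv2.imwrite("pics/crop1.png",cv2.resize(i,None,fx=3.6,fy=3.6,interpolation=cv2.INTER_CUBIC))
E
```

```text
(no output)
```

View pics/crop1.png

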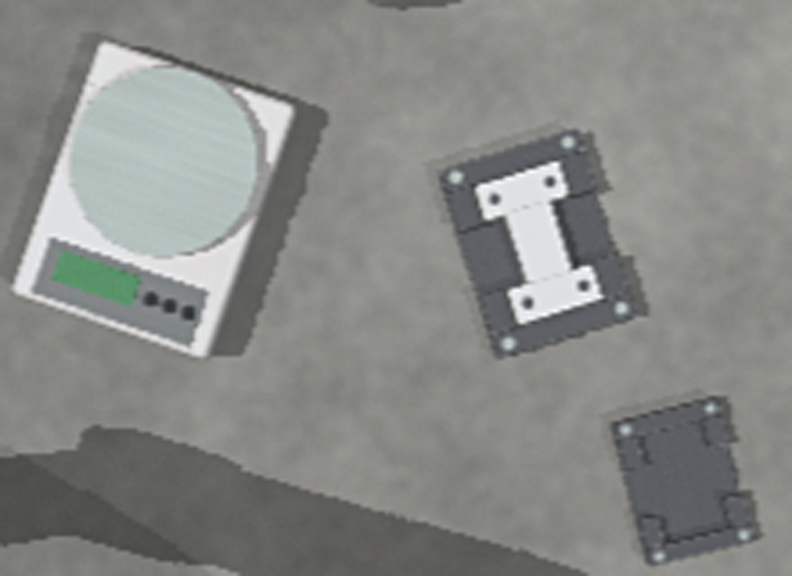

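The crop confirms it. The bracket has its hole marks at crop (494,199), (550,182), (528,303) and (584,286), and the mould bolts are at (455,177), (568,142), (508,343) and (621,308). The pan spans x 68–258 and y 66–257. The empty mould at crop (685,480) is smaller, so it isn't the one meant.

```bash
cat > h.py <<'E'
import numpy as np
from workcell import env
from scipy.spatial.transform import Rotation as R
def px2w(uv,z,cam="top"):
    c=env.get_calibration(cam);T=np.array(c["cam_to_world"])
    d=T[:3,:3]@np.linalg.solve(c["camera_matrix"],[*uv,1.]);o=T[:3,3]
    return o+d*(z-o[2])/d[2]
def crop2w(p,z): return px2w((180-.36+p[0]/3.6,145-.36+p[1]/3.6),z)
def down(yaw): # tool z down, tool y at angle yaw in world
    y=np.array([np.cos(yaw),np.sin(yaw),0]);z=np.array([0,0,-1.])
    return R.from_matrix(np.c_[np.cross(y,z),y,z]).as_rotvec()
E
python3 - <<'E'
from h import *
np.set_printoptions(precision=4,suppress=True)
h=np.array([crop2w(p,38) for p in[(494,199),(550,182),(528,303),(584,286)]])
m=np.array([crop2w(p,32) for p in[(455,177),(568,142),(508,343),(621,308)]])
for a in(h,m):
    lx=(a[0]+a[1]-a[2]-a[3])/2; ly=(a[1]+a[3]-a[0]-a[2])/2
    print(a.mean(0),np.linalg.norm(lx),np.linalg.norm(ly),np.arctan2(lx[1],lx[0]),np.arctan2(ly[1],ly[0]))
e=[crop2w(p,76) for p in[(68,161),(258,161),(163,66),(163,257)]]
print(np.mean(e,0),np.linalg.norm(e[0]-e[1]),np.linalg.norm(e[2]-e[3]))
print([crop2w(p,58) for p in [(102,42),(294,103),(206,356),(15,290)]])
E
```

```text
[ 511.7709 -167.9759   38.    ] 105.07174559068986 56.284504752674636 0.2787146593034959 -1.3060699219781877
[ 512.3416 -167.6121   32.    ] 167.93946472716772 114.17766261318222 0.27181443768269853 -1.3004398064294367
[596.904  187.3296  76.    ] 179.33533562155844 181.09535090516084
[array([715.4159, 245.0826,  58.    ]), array([650.9033,  62.8367,  58.    ]), array([412.369 , 152.7905,  58.    ]), array([480.2772, 332.5997,  58.    ])]
```

```bash
python3 - <<'E'
from h import *
import cv2
np.set_printoptions(precision=3,suppress=True)
for yaw in(.272+np.pi/2,.272-np.pi/2):
    for p in([512.1,-167.8,37],[512.1,-167.8,200],[597,187.3,101],[597,187.3,200]): print(yaw,p,env.ik(p,down(yaw)))
q=[(y,env.ik([512.1,-167.8,110],down(y))) for y in(.272+np.pi/2,.272-np.pi/2)]
y,j=min((a for a in q if a[1] is not None),key=lambda a:abs(a[1][6]))
print("use",y)
env.movep([512.1,-167.8,220],down(y)); env.line_to([512.1,-167.8,75])
env.hold(.2)
for n in("top","side"):
    i=env.snapshot(n)[:,:,::-1]; cv2.imwrite(f"pics/{n}1.png",i)
i=cv2.imread("pics/side1.png")
a=cv2.resize(cv2.imread("pics/top1.png")[150:290,260:400],(560,560),interpolation=cv2.INTER_CUBIC)
cv2.imwrite("pics/crop2.png",a)
s=env.get_state();print(s["t"],s["position"],s["orientation"],s["force"])
c=env.get_calibration("side");T=np.linalg.inv(c["cam_to_world"]);v=c["camera_matrix"]@(T@[512,-168,38,1])[:3];print(v[:2]/v[2])
E
```

```text
1.8427963267948966 [512.1, -167.8, 37] [-0.448  0.438  0.818  1.986 -0.41   0.888  2.431]
1.8427963267948966 [512.1, -167.8, 200] [-0.694  0.224  1.065  1.846 -0.211  1.194  2.282]
1.8427963267948966 [597, 187.3, 101] [-0.59   0.41   0.269  1.707 -0.123  1.041  1.564]
1.8427963267948966 [597, 187.3, 200] [-0.616  0.321  0.3    1.61  -0.099  1.225  1.546]
-1.2987963267948965 [512.1, -167.8, 37] [-0.493  0.461  0.878  1.988 -0.453  0.899 -0.674]
-1.2987963267948965 [512.1, -167.8, 200] [-0.693  0.224  1.065  1.846 -0.211  1.194 -0.86 ]
-1.2987963267948965 [597, 187.3, 101] [-0.821  0.45   0.569  1.719 -0.273  1.052 -1.459]
-1.2987963267948965 [597, 187.3, 200] [-0.843  0.352  0.593  1.622 -0.206  1.231 -1.509]
use -1.2987963267948965
4.3417 [ 512.379 -167.729   75.408] [-3.112 -0.426 -0.001] [-0.55  -0.76  -0.129]
[314.537 193.865]
```

View pics/crop2.png

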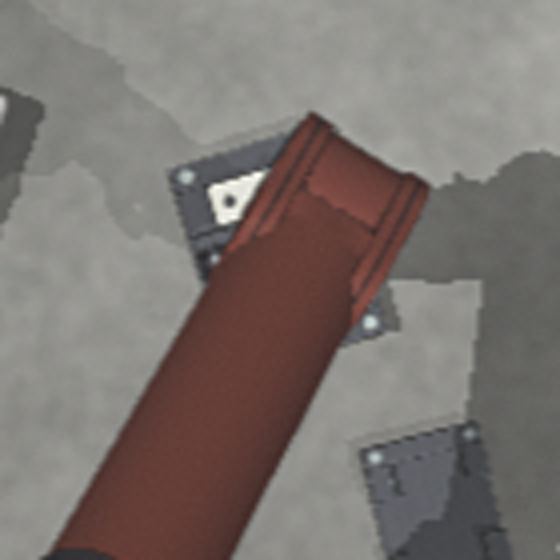

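View pics/side1.png

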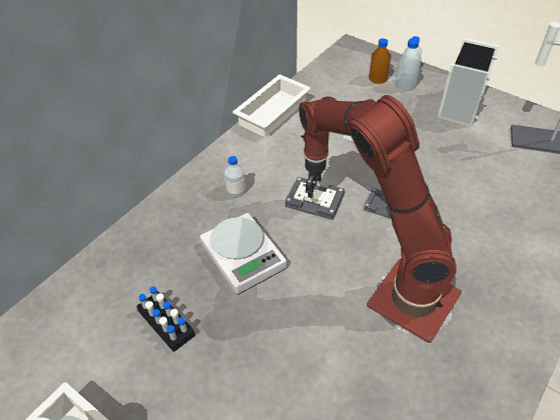

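The top crop shows the arm covering the bracket, with the hand aligned over it. In the side view the bracket is at about (316,195), against a projected (314.5,194), and the pan is at about (237,238). Enlarging the side view to check the fingers and the pan.

```bash
python3 - <<'E'
import cv2,numpy as np
i=cv2.imread("pics/side1.png")
a=cv2.resize(i[145:225,270:360],None,fx=6,fy=6,interpolation=cv2.INTER_CUBIC)
cv2.imwrite("pics/crop3.png",a)
from h import *
c=env.get_calibration("side");T=np.linalg.inv(c["cam_to_world"])
def pr(p): v=c["camera_matrix"]@(T@[*p,1])[:3];return v[:2]/v[2]
o=np.array([512.1,-167.8,0]);x=np.array([np.cos(.272),np.sin(.272),0]);y=np.array([-x[1],x[0],0])
for n,p in[("holes",[(sx*52.5,sy*28,38) for sx in(1,-1) for sy in(1,-1)]),("bolts",[(sx*84,sy*57,32) for sx in(1,-1) for sy in(1,-1)])]:
    print(n,[np.round(((pr(o+x*a+y*b+[0,0,z]))-[270,145])*6+2.5,0) for a,b,z in p])
t=np.linspace(0,6.28,90);P=np.array([pr([596.9+90*np.cos(a),187.3+90*np.sin(a),76]) for a in t]);print(P.min(0),P.max(0))
E
```

```text
holes [array([176., 305.]), array([205., 245.]), array([335., 348.]), array([363., 286.])]
bolts [array([112., 331.]), array([174., 209.]), array([369., 401.]), array([424., 274.])]
[209.77910788 217.21813672] [262.28444409 258.33205806]
```

View pics/crop3.png

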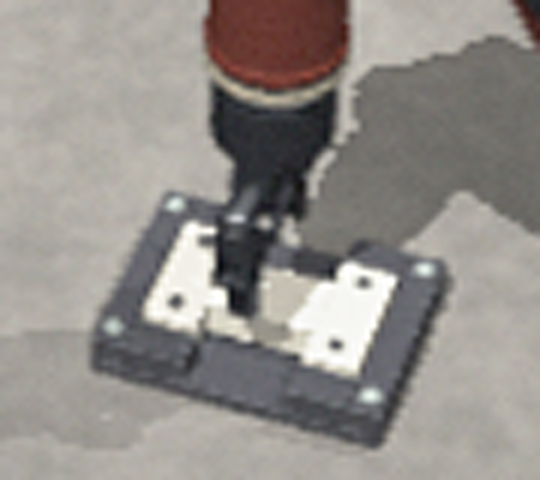

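The side crop shows the open fingers straddling the web. Holes at (176,300), (362,283) and (335,344) and bolts at (113,327) and (370,396) agree with my projection to within 1 raw pixel. Going down to grip.

```bash
python3 - <<'E'
from h import *
import cv2
np.set_printoptions(precision=2,suppress=True)
def st(l):
    s=env.get_state();print(l,round(s["t"],2),s["position"],s["force"],s["wrist_torque"],s["gripper_width"],s["gripper_force"]);return s
print(env.line_to([512.1,-167.8,37],feed=50,max_force=12)); s=st("down")
if s["position"][2]<40:
    env.gripper_to(30,f_grip=50); st("grip")
    p=s["position"]
    print(env.line_to([p[0],p[1],57],feed=25,max_force=25)); st("lift20")
    print(env.line_to([p[0],p[1],150],feed=100)); env.hold(.2); st("lift")
    i=env.snapshot("side")[:,:,::-1]; cv2.imwrite("pics/s3.png",cv2.resize(i[115:255,200:370],None,fx=4,fy=4,interpolation=cv2.INTER_CUBIC))
E
```

```text
False
down 5.25 [ 512.27 -167.94   37.2 ] [-0.22  0.51 -0.18] [0.08 0.03 0.02] 85.75033762786224 0.0
grip 5.72 [ 512.67 -168.77   37.63] [-0.5  -3.91  4.43] [-0.86 -0.02 -0.01] 43.423411775827745 52.35196888446808
False
lift20 6.67 [ 511.99 -168.75   56.83] [ 2.61 -4.41 -1.66] [-1.24 -0.25  0.04] 43.34414343356937 51.9477903842926
False
lift 7.95 [ 511.97 -167.96  149.54] [ 0.95  0.02 -3.36] [-0.01  0.02 -0.  ] 42.97754737020008 51.99470579624176
```

View pics/s3.png

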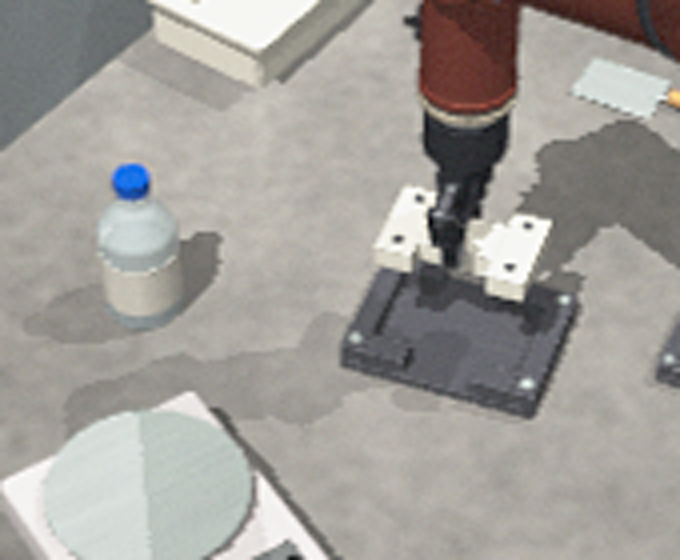

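The bracket is held level, clear of the mould, with its holes at crop (420,199), (398,239), (528,226) and (510,267). I'll carry it above the bottle's height and set it down under force control.

```bash
python3 - <<'E'
from h import *
import cv2
np.set_printoptions(precision=2,suppress=True)
def st(l):
    s=env.get_state();print(l,round(s["t"],2),s["position"],s["force"],s["gripper_width"],s["gripper_force"]);return s
print("held",px2w((200+464/4-.4,115+232.75/4-.4),151,"side"))
env.line_to([511,-168,225],feed=120)
env.line_to([530,0,225],feed=150)
env.line_to([596.9,187.3,225],feed=150); env.hold(.2); st("over")
env.line_to([596.9,187.3,115],feed=80); env.hold(.3); st("near")
for n,(r,c) in {"side":((150,290),(160,330)),"top":((130,250),(150,290))}.items():
    i=env.snapshot(n)[:,:,::-1]; cv2.imwrite(f"pics/{n}4.png",cv2.resize(i[r[0]:r[1],c[0]:c[1]],None,fx=4,fy=4,interpolation=cv2.INTER_CUBIC))
E
```

```text
held [ 510.83 -167.01  151.  ]
over 11.72 [596.86 186.73 225.22] [ 0.12 -0.73 -2.34] 42.87216802906968 52.00000762939453
near 13.55 [596.96 187.36 115.18] [ 0.07 -0.11 -2.64] 43.02701561908952 52.00034022331238
```

View pics/side4.png

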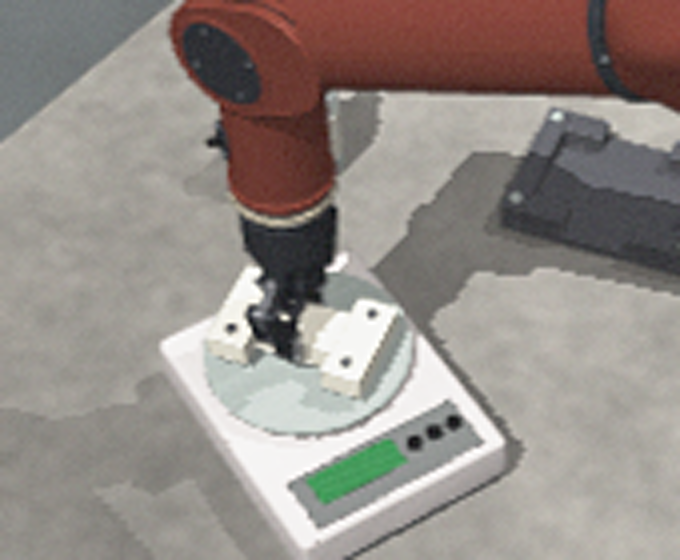

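The bracket is level just above the pan and centred on it (pan about x 205–412, y 262–437 in the crop). Setting it down.

```bash
python3 - <<'E'
from h import *
import cv2
np.set_printoptions(precision=2,suppress=True)
def st(l):
    s=env.get_state();print(l,round(s["t"],2),s["position"],s["force"],s["gripper_width"],s["gripper_force"]);return s
env.line_to([596.9,187.3,105],feed=30); env.hold(.2)
print(env.line_to([596.9,187.3,97],feed=8,max_force=4)); s=st("contact"); env.hold(.3); s=st("settled")
if s["force"][2]>0 :
    env.gripper_to(85); env.hold(.3); st("open")
    env.line_to([596.9,187.3,200],feed=80); env.movep([450,380,280],s["orientation"]); env.hold(.3); st("away")
for n,(r,c) in {"side":((170,290),(170,330)),"top":((130,250),(170,380))}.items():
    i=env.snapshot(n)[:,:,::-1]; cv2.imwrite(f"pics/{n}5.png",cv2.resize(i[r[0]:r[1],c[0]:c[1]],None,fx=3.5,fy=3.5,interpolation=cv2.INTER_CUBIC))
E
```

```text
True
contact 14.89 [596.92 187.34 101.7 ] [-0.41  1.03  5.29] 43.12716038265558 52.95194327831268
settled 15.19 [596.91 187.33 101.68] [-1.6   0.83  4.5 ] 43.48022266563839 52.95198976993561
open 15.98 [596.13 187.19 100.72] [-0.34 -0.21 -0.29] 85.29523244924984 0.0
away 18.68 [450.71 379.08 279.78] [-0.3   0.2  -0.79] 85.40196824721043 0.0
```

View pics/top5.png

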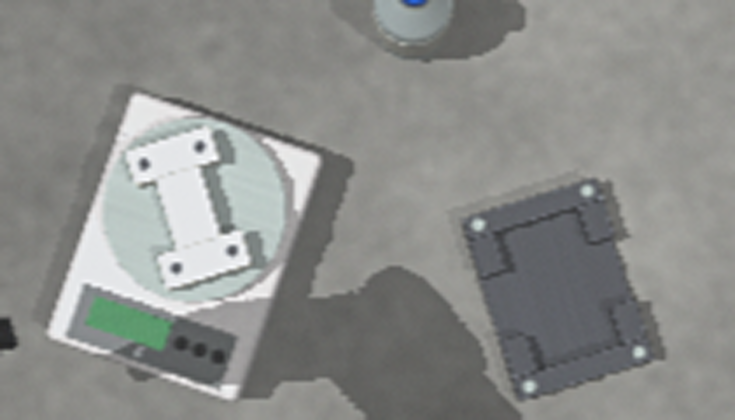

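The bracket lies flat in the middle of the pan. Its hole centre at (188,207) is within about 3–6 mm of the pan centre at about (194,209), allowing for parallax. The mould is empty, the bottle hasn't moved, and the gripper is clear.

```bash
python3 -c "
from workcell import env
print(env.sign_off())"
```

```text
the job is handed in; nothing more can be done
None
```

The cast bracket is lying flat on the balance pan, about 3–6 mm from its centre, released only after it touched down; the job was handed in at about 19 s with the gripper clear and the bottle, rack and scraper untouched.

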